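# Snug the loaf-tin press in a pastry shop

### The job

Two identical screw presses stand on the bakery counter, and one has a dark lidded loaf tin under its pad. Turn that press's crank clockwise (seen from above) until the pad meets the lid, then snug it with about a further eighth to quarter of a turn, without overtightening or shifting the tin, and let go of the crank.

Things in the scene. Friction and masses are not known exactly. Their poses are not given: they have to be found in the camera images.
- press: The loaded press, bolted down: base plate 160 x 240 x 12 mm, two posts 200 mm apart along its y, grey crossbar (top at 160 mm), vertical screw with a 70 mm crank on top that swings clear of all else. Origin: underside of the base plate, below the screw axis; z up. Its empty twin (not listed) stands at least 320 mm aside.
- knob (a point): Middle of the upright round wooden handle on the loaded press's crank: 24 mm diameter, 42 mm tall (top 20 mm above this point), 70 mm from the screw axis, 234 mm above the counter at joint value 0, sinking with the screw. It spins freely on the crank: it can be led round without turning the gripper. Crank arm and hub are 21 mm or more below this point.
- screw (a joint): Crank angle, rad, 0 to 5.5, grows clockwise from above (tightens); the crank points 150 deg minus this, counter-clockwise from the press's x. Crank, screw and pad sink 30 mm a turn. Starts at 0 to 1.2; pad meets lid at about 2.4, then the squeeze grows 28 N per rad. At the knob friction takes 4 N, the squeeze 2 N more per rad. Stays where left.
- press_pad: The loaded press's sprung black pad at the screw's foot: disc of 50 mm diameter, 12 mm thick. Its origin is on the screw axis, 98.5 mm below the pad's lower face (at counter height at joint value 0, sinking with it). The tin's lid top is 87 mm above the counter.
- tin: Closed dark steel loaf tin with flat lid: body 160 x 82 mm, lid 172 x 92 mm, 75 mm high, 0.5 to 1 kg, loose on the press's base plate, long side roughly along the press's x. Origin: centre of its underside. (A like tin stands idle at the back of the counter.)

How it is judged:
By the outcome, as a careful person would: the job done as asked, in the order asked, and still so for the second after the job is handed in, with the robot touching nothing.
It also fails if it takes over 40 s, if anything falls off the work surface, if the arm or the gripper's body presses on something with over 40 N, if the wrist force passes 120 N, or if a joint passes its speed limit or range.

### The arm

A 6-joint arm with a two-finger parallel gripper is mounted at the origin on the work surface. World frame = base frame: x ahead of the robot, y to its left, z up, the work surface at z = 0. Lengths are in m, angles in rad, forces in N, time in s.
With the tool pointing down it reaches from about 0.425 to 0.95 m from the base axis. Payload 3.5 kg.
Tool frame: the origin (TCP) lies at the very end of the fingers, on their centre line; the grasp point (between the pads) lies 19 mm behind it; z points along the fingers, y is the line along which they close (so a half turn about z gives the same grasp; the last joint's range is limited). The gripper opens to 85 mm and grips with 20 to 120 N. Pads are 22 mm wide; open, the fingers measure 114 mm over their backs; the gripper's body (76 mm by 85 mm) begins 54 mm behind the grasp point. The pads swing forward as they close: fully open they stand 13 mm farther back than shut.
Start: joints at [-1.443, 0.286, 1.577, -0, 1.279, -0.15], TCP at [0.185, -0.649, 0.231] pointing down, gripper open.
Joint ranges: [-2.77, 2.77], [-0.9, 2.22], [0.21, 2.48], [-1.53, 4.67], [0.24, 2.81], [-2.84, 2.84]. Speed limits (rad/s): [2.79, 2.79, 3.14, 3.14, 3.14, 3.14].

### API

Orientations are given as a unit quaternion [x, y, z, w].
In Python, from plant import ctrl, cams, order gives the robot as it stands (ctrl), with the cameras (cams) and the job (order).
- The arm moves only by the shell command python3 inch.py FILE [FORCE], which reads ROWS from the file FILE. ROWS is one flat JSON list of numbers that holds 1 to 10 rows one after another, with no inner brackets; each row has 7 numbers: dx, dy, dz in normalised numbers (1 is 0.75 m), then a rotation vector rx, ry, rz in parts of the range, where 1.0 means 180 degrees, then the opening from 0.0 (shut) to 1.0 (fully open); each row is the pose to reach, as a shift and turn from the pose commanded when the command began, along the tool's axes at that moment; what a row does not reach only later rows make up. A row lasts 1/8 s, in which the tool goes at most 0.0625 m and 0.188 rad, less where a joint would pass 70% of its speed; a pose out of reach is approached as far as the arm can. The fingers move at their own pace and stop on an object; FORCE is the grip in N (left out, the last holds). Time passes only in rows, so rows that do not move let the fingers close. It prints the time, the measured TCP pose, the force, the opening and the grip force at its end. Shift and turn numbers lie between -1 and 1, and a call with a number outside is refused. Input that does not fit is refused with a message, and nothing moves.
- ctrl.get_state(): the state, without advancing time (a new reading comes with each control period).
- cams.read_camera(name): name is "side" or "top" or "wrist"; returns a dict with "pixels" (400x640x3 uint8, red, green, blue), "camera_matrix" (3x3 intrinsics, pixels), "xyz" and "orientation" of the camera in the world. Camera axes: x right, y down, z forward; pixel columns grow to the right and rows downward; lengths in m; the calibration is good to about 2 mm. The wrist camera is an equidistant fisheye: a pixel r from the principal point sees the ray r / f radians off the axis. A picture is of the moment at which its call begins. There is no depth.
- order.sign_off(): hands the job in; it is judged then, once.
The state is a dict: "time": time; "qpos": joint angles; "dq": joint speeds; "joint_efforts": joint torques, N m; "eef_pos": TCP position; "tcp_rot": TCP orientation; "contact_force": force on the tool from outside, world axes, zero at the start; "wrist_torque": the same for the moment, N m; "opening": opening from 0.0 (shut) to 1.0 (fully open); "finger_force": force on a finger pad.
Only numpy, scipy, OpenCV 4.12 (cv2) and the standard library are available. Lean on these libraries where they do the work, as an engineer would, in place of code of your own. Each camera call takes 0.05 s, during which the arm holds its last target. There are 200 camera calls.

## Working session

There is one attempt and no reset: what is moved stays moved. The work goes in short steps, Python scripts to look and compute and a shell command to move; the robot and the scene stay as the last step left them, time stands still between calls to the robot, and variables do not carry over. Pictures are saved under pics/ and viewed, at most 10 in all, crops included, and the job is handed in when it is done.

```bash
ls; mkdir -p pics
python3 - <<'E'
from plant import ctrl, cams, order
import cv2,numpy as np
for n in("top","side"):
    c=cams.read_camera(n); cv2.imwrite(f"pics/{n}0.png",c["pixels"][:,:,::-1]); print(n,np.round(c["camera_matrix"],1).tolist(),c["xyz"],c["orientation"])
s=ctrl.get_state();print(s)
E
```

```text
inch.py
pics
plant.py
top [[426.6, 0.0, 317.4], [0.0, 426.6, 199.4], [0.0, 0.0, 1.0]] [0.34960665 0.01163154 1.0176078 ] [-0.69888258  0.71068448 -0.0597348   0.05405984]
side [[440.4, 0.0, 314.4], [0.0, 440.4, 204.5], [0.0, 0.0, 1.0]] [0.2069933  0.78081899 0.7896663 ] [-0.16863318  0.88000924 -0.43592802  0.08434064]
{'time': 0.1, 'qpos': array([-1.44296678e+00,  2.87092071e-01,  1.57801771e+00, -3.09216999e-05,
        1.27857867e+00, -1.49991342e-01]), 'dq': array([-3.34773792e-05, -2.28077214e-03, -3.41113510e-03, -6.96304101e-06,
       -1.24549248e-03,  1.38154357e-03]), 'joint_efforts': array([ 5.72020690e-04, -4.07299876e+01, -2.93699098e+01, -1.87521196e-04,
        3.37646044e-03, -1.27737155e-05]), 'eef_pos': array([ 0.18507768, -0.64852441,  0.23008247]), 'tcp_rot': array([ 9.90366285e-01,  1.38468489e-01, -3.18844244e-06, -1.04799643e-03]), 'contact_force': array([-0.12759839, -0.37557374,  0.0656652 ]), 'wrist_torque': array([ 0.00930062, -0.0303783 ,  0.0464555 ]), 'finger_force': 0.0, 'opening': 0.9974022450761716}
```

View pics/top0.png

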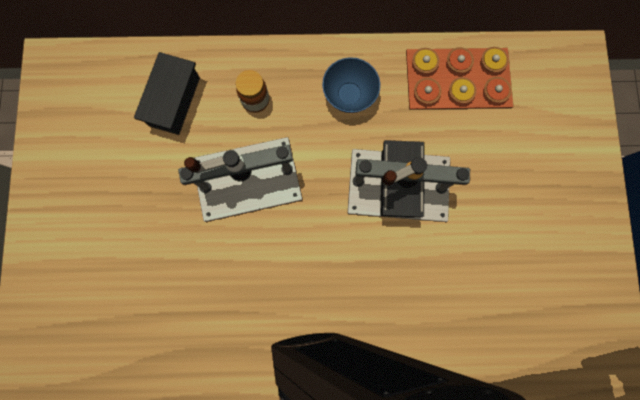

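View pics/side0.png

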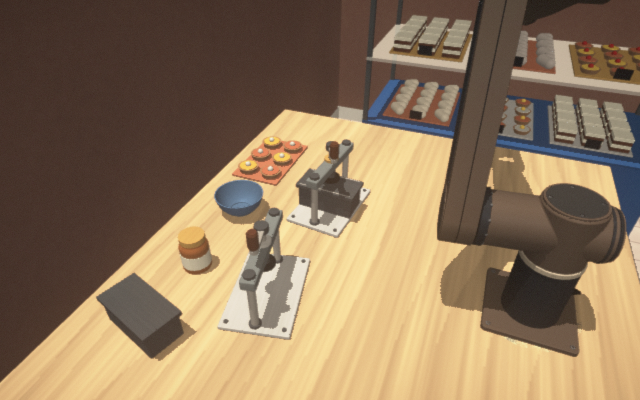

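The loaded press is the right one in the top view, with its tin at (403,180), knob at (391,177), hub at (418,165) and bar ends at (365,166) and (463,174). In the side view its knob is at (333,150). Next I'll measure it.

```bash
cat > h.py <<'E'
import cv2,numpy as np
from scipy.spatial.transform import Rotation as R
from plant import ctrl, cams, order
def ray(c,uv):
    d=np.linalg.inv(c["camera_matrix"])@[uv[0],uv[1],1.]; d=R.from_quat(c["orientation"]).apply(d); return np.array(c["xyz"]),d/np.linalg.norm(d)
def onz(c,uv,z):
    o,d=ray(c,uv); return o+d*(z-o[2])/d[2]
def tri(a,ua,b,ub):
    (o,d),(p,e)=ray(a,ua),ray(b,ub); t=np.linalg.lstsq(np.c_[d,-e],p-o,rcond=None)[0]
    x,y=o+t[0]*d,p+t[1]*e; return (x+y)/2,np.linalg.norm(x-y)
def blob(c,box,f):
    x0,y0,x1,y1=box; p=c["pixels"][y0:y1,x0:x1]; h=cv2.cvtColor(p,cv2.COLOR_RGB2HSV).astype(int); m=f(h,p.astype(int)).astype(np.uint8)
    n,l,s,k=cv2.connectedComponentsWithStats(m); i=1+np.argmax(s[1:,4]); return k[i]+[x0,y0],s[i],(l==i)
def wood(h,p): return ((h[...,0]<12)|(h[...,0]>172))&(h[...,1]>90)&(h[...,2]<130)
E
python3 - <<'E'
from h import *
a=cams.read_camera("top");b=cams.read_camera("side")
ka,sa,_=blob(a,(375,160,405,195),wood);kb,sb,_=blob(b,(320,135,345,165),wood)
print(ka,sa,kb,sb,tri(a,ka,b,kb))
# plate
p=a["pixels"];h=cv2.cvtColor(p,cv2.COLOR_RGB2HSV)
for u in [(365,166),(463,174)]: print("bar",onz(a,u,.16))
print("hub",onz(a,(418,165),.22))
for bx,n in [((330,130,480,235),"a")]:
    cr=cv2.resize(p[bx[1]:bx[3],bx[0]:bx[2]],None,fx=5,fy=5,interpolation=cv2.INTER_CUBIC);cv2.imwrite("pics/t1.png",cr[:,:,::-1])
q=b["pixels"][130:240,280:380];cv2.imwrite("pics/s1.png",cv2.resize(q,None,fx=5,fy=5,interpolation=cv2.INTER_CUBIC)[:,:,::-1])
E
```

```text
[389.23622047 177.06299213] [  7  11  14  14 127] [333.39772727 148.77272727] [10  7  9 17 88] (array([ 0.51894635, -0.13171938,  0.23153368]), np.float64(0.002495597048479145))
bar [ 0.55712198 -0.09598018  0.16      ]
bar [ 0.53703966 -0.29754457  0.16      ]
hub [ 0.54297905 -0.19048391  0.22      ]
```

View pics/t1.png

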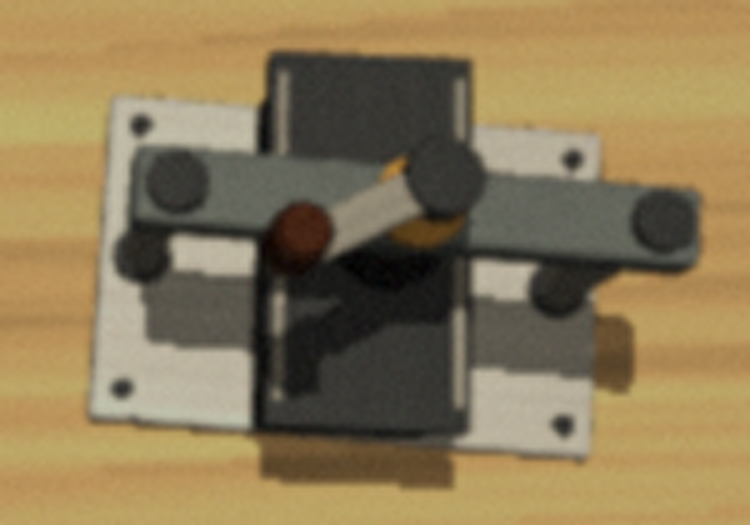

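View pics/s1.png

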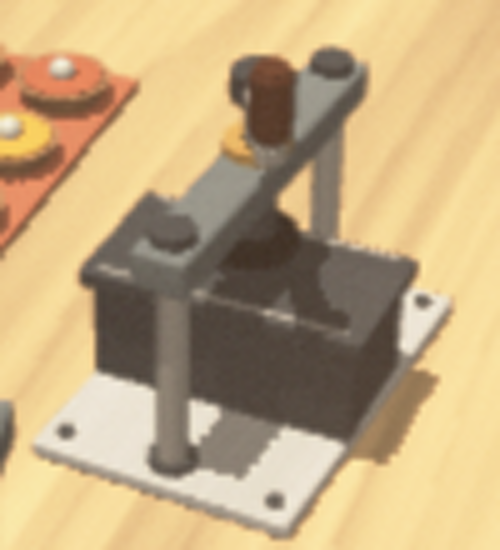

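Run:
```python
from h import *
a=cams.read_camera("top")
P=np.array([onz(a,(330+x/5-.4,130+y/5-.4),.013) for x,y in [(140,125),(572,160),(122,388),(563,425)]])
print(P.round(4),"centre",P.mean(0),"yaw y-axis",np.degrees(np.arctan2(*(P[0]+P[2]-P[1]-P[3])[[1,0]]))-90)
B=[onz(a,(330+x/5-.4,130+y/5-.4),.163) for x,y in [(178,180),(666,221)]];print("bar",np.mean(B,0),np.degrees(np.arctan2(*(B[0]-B[1])[[1,0]]))-90)
k=np.array([.5189,-.1317]);c=(P.mean(0)+np.mean(B,0))[:2]/2
v=k-c;print("c",c,"r",np.hypot(*v),"ang",np.degrees(np.arctan2(v[1],v[0])))
# rows in tool axes for TCP target
s=ctrl.get_state();T=R.from_quat(s["tcp_rot"])
for t in [(*k,.31),(s["eef_pos"][0],s["eef_pos"][1],.31)]: print(T.inv().apply(np.array(t)-s["eef_pos"]))
```

```text
[[ 0.6214 -0.0974  0.013 ]
 [ 0.6006 -0.3066  0.013 ]
 [ 0.4925 -0.0847  0.013 ]
 [ 0.4713 -0.2939  0.013 ]] centre [ 0.54646347 -0.19563958  0.013     ] yaw y-axis -5.723100311260467
bar [ 0.54702216 -0.19606343  0.163     ] -5.829634360123819
c [ 0.54674281 -0.19585151] r 0.06993309692830227 ang 113.46164123888951
[ 0.46280953 -0.40584484 -0.07879085]
[ 1.36779426e-05 -8.70857831e-05 -7.93161586e-02]
```

The manual's scale: shifts go in shares of 0.75 m and turns go in shares of 180 degrees. Converting my numbers, 0.41 m / 0.75 = 0.5467, 0.366 m / 0.75 = 0.488, -1.7 rad / 3.1416 = -0.5411.

```bash
echo '[0,0,-0.08,0,0,-0.0477,1,0.0613,-0.0533,-0.1053,0,0,-0.105,1,0.12,-0.1067,-0.1053,0,0,-0.1592,1,0.1813,-0.16,-0.1053,0,0,-0.2165,1,0.2427,-0.2133,-0.1053,0,0,-0.2737,1,0.304,-0.2667,-0.1053,0,0,-0.331,1,0.3653,-0.32,-0.1053,0,0,-0.3883,1,0.4267,-0.3733,-0.1053,0,0,-0.4456,1,0.488,-0.4267,-0.1053,0,0,-0.4934,1,0.5467,-0.48,-0.1053,0,0,-0.5411,1]' > next.json && python3 inch.py next.json 30
echo '[0.0347,-0.0307,0,0,0,0,1,0.0707,-0.0613,0,0,0,0,1,0.0707,-0.0613,0,0,0,0,1,0.0707,-0.0613,0,0,0,0,1]' > next.json && python3 inch.py next.json | head -0
python3 - <<'E'
from h import *
s=ctrl.get_state();T=R.from_quat(s["tcp_rot"]);print(s["eef_pos"],s["qpos"],T.as_rotvec(),s["time"])
x=T.apply([1,0,0]);print("yaw",np.degrees(np.arctan2(x[1],x[0])),T.apply([0,0,1]), T.inv().apply(np.array([.5189,-.1317,.222])-s["eef_pos"]))
E
```

```text
time: 1.5
eef_pos: [0.4814, -0.1886, 0.3105]
tcp_rot: [0.548, 0.837, -0.0, 0.0]
contact_force: [0.9, -1.0, -0.3]
opening: 0.998
finger_force: 0.0
[ 0.41780412 -0.16030734  0.31064759] [-5.93811659e-01 -2.92085384e-01  2.01051545e+00  2.66273334e-05
  1.42196934e+00 -1.00058185e+00] [1.72630357e+00 2.62335338e+00 1.92430512e-05] 2.0
yaw 113.30597073449376 [ 1.00371643e-03 -6.45827278e-04 -9.99999288e-01] [-0.01363677  0.10410612  0.08873052]Exception ignored on flushing sys.stdout:
BrokenPipeError: [Errno 32] Broken pipe
```

Converted, 0.104 m / 0.75 = 0.1387, -0.0136 m / 0.75 = -0.0181.

```bash
echo '[-0.0093,0.0693,0,0,0,0,1,-0.0181,0.1387,0,0,0,0,1,-0.0181,0.1387,0,0,0,0,1,-0.0181,0.1387,0,0,0,0,1]' > next.json && python3 inch.py next.json
python3 - <<'E'
from h import *
s=ctrl.get_state();T=R.from_quat(s["tcp_rot"])
print(T.inv().apply(np.array([.5189,-.1317,.222])-s["eef_pos"]))
w=cams.read_camera("wrist");cv2.imwrite("pics/w1.png",w["pixels"][:,:,::-1])
E
```

```text
time: 2.5
eef_pos: [0.5186, -0.1317, 0.3097]
tcp_rot: [0.55, 0.835, -0.0, -0.001]
contact_force: [-0.2, 0.9, -0.9]
opening: 0.999
finger_force: 0.0
[-0.0001962   0.00041405  0.08768267]
```

View pics/w1.png

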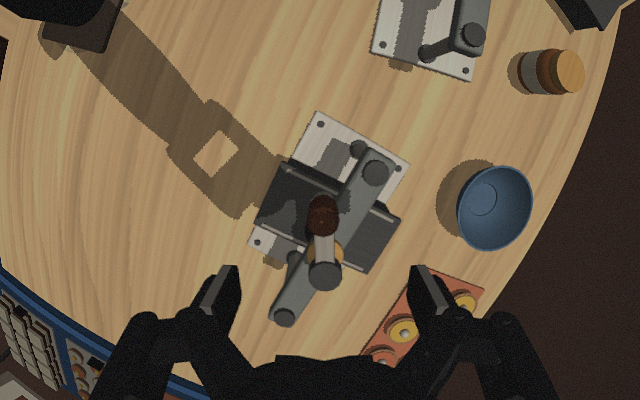

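The knob, at (322,215), sits midway between the fingers (about x=228 and 420), with the crank arm running straight down the image, so the alignment is good. Next I'll descend and close.

Converted, 0.088 m / 0.75 = 0.1173, 0.045 m / 0.75 = 0.06.

```bash
echo '[0,0,0.06,0,0,0,1,0,0,0.1173,0,0,0,1,0,0,0.1173,0,0,0,1,0,0,0.1173,0,0,0,0,0,0,0.1173,0,0,0,0,0,0,0.1173,0,0,0,0,0,0,0.1173,0,0,0,0,0,0,0.1173,0,0,0,0]' > next.json && python3 inch.py next.json 30
```

```text
time: 3.55
eef_pos: [0.5188, -0.1317, 0.2239]
tcp_rot: [0.55, 0.835, -0.0, 0.001]
contact_force: [-2.2, -0.4, 6.4]
opening: 0.267
finger_force: 30.6
```

Converted, 0.0395 m / 0.75 = 0.0527, 0.0336 m / 0.75 = 0.0448, 0.6 rad / 3.1416 = 0.191.

```bash
echo '[-0.0004,0.0093,0.0007,0,0,0.0318,0,-0.0019,0.0185,0.0013,0,0,0.0637,0,-0.0041,0.0276,0.0019,0,0,0.0955,0,-0.0073,0.0364,0.0025,0,0,0.1273,0,-0.0115,0.0448,0.0032,0,0,0.1592,0,-0.0163,0.0527,0.0039,0,0,0.191,0,-0.0163,0.0527,0.0039,0,0,0.191,0]' > next.json && python3 inch.py next.json
cat > st.py <<'E'
from h import *
s=ctrl.get_state();T=R.from_quat(s["tcp_rot"]);x=T.apply([1,0,0]);v=s["eef_pos"][:2]-[.54674,-.19585]
a=np.degrees(np.arctan2(v[1],v[0]));y=np.degrees(np.arctan2(x[1],x[0]))
print("r",np.hypot(*v),"ang",a,"yaw",y,"joint",np.radians((150-5.77-a)%360),"z",s["eef_pos"][2],"F tool",T.inv().apply(s["contact_force"]))
E
python3 st.py
```

```text
time: 4.42
eef_pos: [0.5603, -0.1269, 0.221]
tcp_rot: [0.772, 0.636, 0.001, 0.001]
contact_force: [-2.2, -0.0, 5.5]
opening: 0.267
finger_force: 30.6
r 0.07024497740949952 ang 78.87646157893208 yaw 78.92024548869122 joint 1.1406344232762513 z 0.22100755459154836 F tool [-0.4466864  -2.10579459 -5.48959427]
```

Converted, 0.0589 m / 0.75 = 0.0785, 0.0548 m / 0.75 = 0.0731, 1 rad / 3.1416 = 0.3183.

```bash
echo '[-0.0004,0.0093,0.0007,0,0,0.0318,0,-0.0019,0.0185,0.0013,0,0,0.0637,0,-0.0041,0.0276,0.0019,0,0,0.0955,0,-0.0073,0.0364,0.0025,0,0,0.1273,0,-0.0115,0.0448,0.0032,0,0,0.1592,0,-0.0163,0.0527,0.0039,0,0,0.191,0,-0.022,0.0601,0.0044,0,0,0.2228,0,-0.0283,0.0669,0.0051,0,0,0.2546,0,-0.0353,0.0731,0.0057,0,0,0.2865,0,-0.0429,0.0785,0.0064,0,0,0.3183,0]' > next.json && python3 inch.py next.json
python3 st.py
```

```text
time: 5.68
eef_pos: [0.6115, -0.169, 0.2163]
tcp_rot: [0.982, 0.186, 0.0, -0.001]
contact_force: [-3.3, 3.3, 6.5]
opening: 0.269
finger_force: 30.7
r 0.07006486451383825 ang 22.527466963314225 yaw 21.473711830026623 joint 2.1241099095073395 z 0.21626095624437283 F tool [-1.89446208 -4.31573377 -6.45077692]
```

Smooth. Next is 0.6 rad, then 0.8 rad, for a joint value of about 3.55.

Converted, 0.0395 m / 0.75 = 0.0527, 0.0336 m / 0.75 = 0.0448, 0.6 rad / 3.1416 = 0.191.

```bash
echo '[-0.0004,0.0093,0.0007,0,0,0.0318,0,-0.0019,0.0185,0.0013,0,0,0.0637,0,-0.0041,0.0276,0.0019,0,0,0.0955,0,-0.0073,0.0364,0.0025,0,0,0.1273,0,-0.0115,0.0448,0.0032,0,0,0.1592,0,-0.0163,0.0527,0.0039,0,0,0.191,0,-0.0163,0.0527,0.0039,0,0,0.191,0]' > next.json && python3 inch.py next.json
python3 st.py
python3 - <<'E'
from h import *
b=cams.read_camera("side")["pixels"][120:250,270:390];cv2.imwrite("pics/s2.png",cv2.resize(b,None,fx=4,fy=4,interpolation=cv2.INTER_CUBIC)[:,:,::-1])
E
```

```text
time: 6.55
eef_pos: [0.6148, -0.2104, 0.2134]
tcp_rot: [0.994, -0.111, 0.001, -0.001]
contact_force: [-2.9, 2.7, 5.6]
opening: 0.27
finger_force: 30.7
r 0.06959339131036643 ang -12.068994369033884 yaw -12.771757604464755 joint 2.727932069295718 z 0.21337360544498843 F tool [-3.37194434 -2.00178943 -5.63559411]
```

View pics/s2.png

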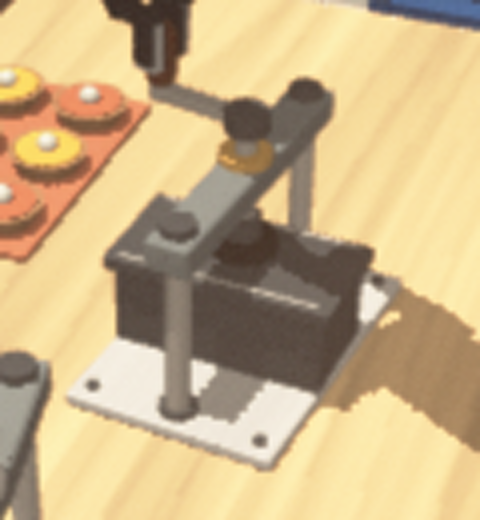

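The fingers hold the knob at (165,55) in the crop. The crank has come round with it, the pad at (248,240) is on the lid, and the tin hasn't moved. I'll finish the last 0.83 rad.

Converted, 0.0517 m / 0.75 = 0.0689, -0.0227 m / 0.75 = -0.0303, 0.83 rad / 3.1416 = 0.2642.

```bash
echo '[-0.0004,0.0093,0.0007,0,0,0.0318,0,-0.0019,0.0185,0.0013,0,0,0.0637,0,-0.0041,0.0276,0.0019,0,0,0.0955,0,-0.0073,0.0364,0.0025,0,0,0.1273,0,-0.0115,0.0448,0.0032,0,0,0.1592,0,-0.0163,0.0527,0.0039,0,0,0.191,0,-0.022,0.0601,0.0044,0,0,0.2228,0,-0.0303,0.0689,0.0053,0,0,0.2642,0,-0.0303,0.0689,0.0053,0,0,0.2642,0]' > next.json && python3 inch.py next.json
python3 st.py
```

```text
time: 7.72
eef_pos: [0.5821, -0.255, 0.2095]
tcp_rot: [0.865, -0.503, 0.001, -0.002]
contact_force: [1.1, 5.1, 5.9]
opening: 0.27
finger_force: 30.7
r 0.06891282468354061 ang -59.116995518705494 yaw -60.34138679297703 joint 3.5490745958395653 z 0.20954344916487322 F tool [-3.88576024 -3.55643903 -5.85722649]
```

Converted, -0.13 m / 0.75 = -0.1733, 0.12 m / 0.75 = 0.16.

```bash
echo '[0,0,0,0,0,0,0.6,0,0,0,0,0,0,0.8,0,0,0,0,0,0,0.8,0,0,0,0,0,0,0.8,0,0,-0.04,0,0,0,0.8,0,0,-0.1067,0,0,0,0.8,0,0,-0.1733,0,0,0,0.8,0.08,0,-0.1733,0,0,0,0.8,0.16,0,-0.1733,0,0,0,0.8,0.16,0,-0.1733,0,0,0,0.8]' > next.json && python3 inch.py next.json
python3 - <<'E'
from h import *
a=cams.read_camera("top");b=cams.read_camera("side")
o=[cv2.resize(x["pixels"][r:r+130,c:c+130],None,fx=3,fy=3,interpolation=cv2.INTER_CUBIC) for x,r,c in((a,120,340),(b,120,270))]
cv2.imwrite("pics/f.png",np.hstack(o)[:,:,::-1])
E
```

```text
time: 8.98
eef_pos: [0.6405, -0.3641, 0.3329]
tcp_rot: [0.864, -0.504, -0.003, -0.0]
contact_force: [0.7, 0.7, -0.3]
opening: 0.797
finger_force: 0.0
```

View pics/f.png

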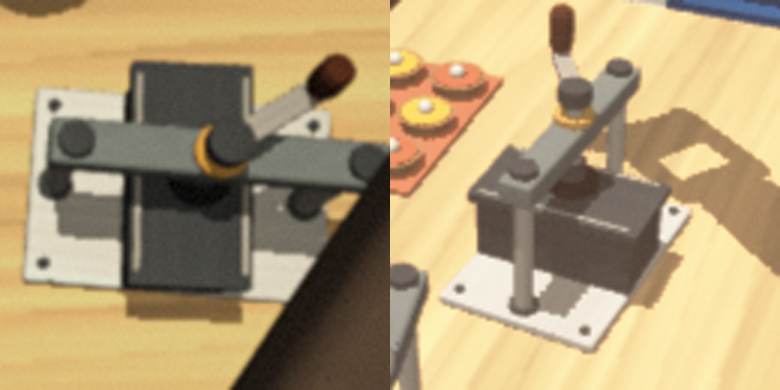

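The knob is free at (330,75) in the left crop, i.e. top-view pixel (450,145), and the tin hasn't moved. I'll check the angle and hand in.

Run:
```python
from h import *
a=cams.read_camera("top");k,s,_=blob(a,(435,130,465,165),wood);p=onz(a,k,.22)[:2]-[.54674,-.19585]
q=np.radians((144.23-np.degrees(np.arctan2(p[1],p[0])))%360);print(k,s,np.hypot(*p),q)
if 3.3<q<3.85: print(order.sign_off())
```

```text
[450.13043478 144.80869565] [  8   9  15  13 115] 0.06901806265016007 3.5492036004382794
the job is handed in; nothing more can be done
None
```

I turned the loaded press's crank clockwise to about 3.55 rad, roughly 0.18 of a turn past where the pad should meet the lid (2.4 rad). The tin showed no visible shift, the gripper let go and is clear, and the job is handed in.

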